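# Shade the cup, then hold the curing lamp over the mould

## Robot

A 7-joint arm with a two-finger parallel gripper is mounted at the origin on a cart in front of the work surface, level with it; the furniture and walls round the work are solid. World frame = base frame: x ahead of the robot, y to its left, z up, the work surface at z = 0. Lengths are in m, angles in rad, forces in N, time in s.
With the tool pointing down it reaches from about 0.4 to 0.85 m from the base axis. Payload 10.4 kg.
Tool frame: the origin (TCP) lies midway between the tips of the shut fingers; the grasp point (between the pads) lies 19 mm behind it (manip.grasp_offset is the distance from the TCP to the grasp point, in m); z points along the fingers, y is the line along which they close (so a half turn about z gives the same grasp; the last joint's range is limited). The gripper opens to 85 mm and grips with 20 to 120 N. Pads are 22 mm wide; open, the fingers measure 114 mm over their backs; the gripper's body (76 mm by 85 mm) begins 54 mm behind the grasp point. The pads swing forward as they close: fully open they stand 13 mm farther back than shut.
Start: joints at [1.08, 0.332, -0.065, 1.46, 0.022, 1.35, -0.088], TCP at [0.282, -0.558, 0.231] pointing down, gripper open.
Joint ranges: [-2.6, 2.6], [-0.5, 2.12], [-1.47, 1.34], [0.16, 2.42], [-1.27, 4.41], [0.06, 2.06], [-2.6, 2.6]. Speed limits (rad/s): [2.22, 2.22, 2.79, 2.79, 3.14, 3.14, 3.14].

## Interface

Orientations are given as a unit quaternion [x, y, z, w].
In Python, from workcell import manip gives the robot as it stands.
- The arm moves only by the shell command python3 jog.py 'ROWS' [FORCE]. ROWS is rows parted by semicolons, their numbers by spaces, 1 to 20 of them, each of 7 numbers: a rotation vector rx, ry, rz in rad, then dx, dy, dz in m, then the opening from 0.0 (shut) to 1.0 (fully open); each row is the pose to reach, as a shift and turn from the pose commanded when the command began, along the tool's axes at that moment; what a row does not reach only later rows make up. A row lasts 1/8 s, in which the tool goes at most 0.0625 m and 0.188 rad, less where a joint would pass 70% of its speed; a pose out of reach is approached as far as the arm can. The fingers move at their own pace and stop on an object; FORCE is the grip in N (left out, the last holds). Time passes only in rows, so rows that do not move let the fingers close. It prints the time, the measured TCP pose, the force, the opening and the grip force at its end.
- manip.get_obs(): the state, without advancing time (a new reading comes with each control period).
- manip.camera(name): name is "side" or "top" or "wrist"; returns the picture (420x560x3 uint8, blue, green, red); there is no depth.
- manip.calibration(name): a dict with "fx", "fy", "cx", "cy" (pixels), "world_from_camera" (4x4, takes a point from camera to world coordinates); the wrist camera has in their place "tool_from_camera" (4x4, takes a point from camera to tool coordinates, whose origin is the TCP and whose axes are the flange's). Camera axes: x right, y up, looking along -z (the intrinsics and any distortion apply to the point x, -y, -z); pixel columns grow to the right and rows downward; lengths in m; the calibration is good to about 2 mm. A picture is of the moment at which its call begins: read the wrist's pose just before it. calibration takes no time and is no camera call.
- manip.hand_in(): hands the job in; it is judged then, once.
The state is a dict: "clock": time; "joint_pos": joint angles; "joint_velocities": joint speeds; "tau": joint torques, N m; "position": TCP position; "ee_rot": TCP orientation; "ft_force": force on the tool from outside, world axes, zero at the start; "torque": the same for the moment, N m; "grip_width": opening from 0.0 (shut) to 1.0 (fully open); "grasp_force": force on a finger pad.
Only numpy, scipy, OpenCV 4.12 (cv2) and the standard library are available. Lean on these libraries where they do the work, as an engineer would, in place of code of your own. Each camera call takes 0.05 s, during which the arm holds its last target. There are 200 camera calls.

## Task

Set the loose knobbed lid on the steel cup so that it sits seated and level and keeps stray light out, and let go of it. Then take the curing lamp by its grip, lift it over the two plaster moulds on the platter, and finish still holding it level about 2 cm above the small silicone mould, centred over it with their long sides parallel, not touching it. Leave everything else where it stands.

Things in the scene. Friction and masses are not known exactly. Their poses are not given: they have to be found in the camera images.
- cup: open round steel cup, loose, 60 mm high, outer rim diameter 72 mm, wall 4 mm (mouth 64 mm); stands on the deck right of the round platter. Origin: centre of its underside, z up
- lid: loose aluminium lid of the cup: disc 80 mm across, 4 mm thick (5 to 9 mm above origin); below it a step 58 mm across, 5 mm high, that drops into the cup's mouth; on top a round knob 18 mm across, 9.5 to 33 mm above origin. Origin: centre of its underside (foot of the step), z up. Lies on its step on the deck; seated, its origin is 55 mm above the cup's. About 0.12 kg
- lamp: loose hand-held curing lamp, window down on the deck: grey housing 54 mm (its x) by 74 mm (its y, long side), 19 mm high, with a black grip ridge on top 22 mm wide (x), 64 mm long (y), 19 to 50 mm above origin. Origin: centre of its underside (the window), z up. About 0.22 kg. Cup, lid and lamp stand in any order
- silicone_mould: small plain silicone mould, a loose rounded block 44 mm (its x) by 57 mm (its y, long side) by 27 mm high, standing on the round platter (platter top 11 mm above the deck) on the far side of the plaster moulds as seen from the cup. Origin: centre of its underside, z up
- plaster_a: obstacle: loose white plaster mould in rubber bands, 92 x 72 x 78 mm high, standing on the platter between the lamp and the silicone mould. Origin: centre of its underside
- plaster_b: obstacle: loose white plaster mould in rubber bands, 72 x 72 x 88 mm high (its top is 99 mm above the deck), beside the first one. Origin: centre of its underside
- dropper_bottle: bystander: brown dropper bottle, 42 mm diameter, 118 mm high, far edge of the deck; origin centre of its underside
- pigment_jar: bystander: jar with black lid, 61 mm diameter, 64 mm high, far edge of the deck; origin centre of its underside
- jar_lid: bystander: small white screw lid, 42 mm diameter, 9 mm high, lying on the near part of the platter; origin centre of its underside
- tape_roll: bystander: roll of tape lying flat, 105 mm diameter, 19 mm high, far left corner of the deck; origin centre of its underside
- marker: bystander: marker pen, 134 mm long, 15 mm high, lying at the left edge of the deck; origin centre of its underside

How it is judged:
On the way, in this order (a step that is already met when the one before it is completed fails the run):
1. the lid sits seated and level on the cup, let go (horizontal distance between lid and cup below 0.005 m and z of lid in the frame of cup between 0.051 and 0.059 m and angle between each of lid, cup's own z axis and vertical below 0.06 rad and contact force between lid and the fingers below 0.1 N), for 0.2 s.
2. the lamp is carried across above the plaster moulds, higher than their tops (height (world z) of lamp above 0.104 m and world y of lamp between -0.13 and -0.03 m and contact force between lamp and the fingers above 0.5 N), for 0.04 s.
At the end, for the whole second after the job is handed in: Lid on the cup, centred within 5 mm, level, seated within 4 mm, untouched by the fingers. Lamp held still in the fingers, 8 to 32 mm above the top of the silicone mould, centred within 12 mm, long sides parallel within 0.17 rad, level within 0.1 rad, touching no mould (all of step 1 and horizontal distance between lamp and silicone_mould below 0.012 m and z of lamp in the frame of silicone_mould between 0.035 and 0.059 m and angle between the y axis of lamp and the y axis of silicone_mould, either way round below 0.17 rad and angle between lamp's own z axis and vertical below 0.1 rad and contact force between lamp and the fingers above 1 N and contact force between lamp and silicone_mould below 0.05 N and contact force between lamp and plaster_a below 0.05 N and contact force between lamp and plaster_b below 0.05 N and linear speed of lamp below 0.02 m/s and angle between silicone_mould's own z axis and vertical below 0.06 rad); the arm keeps its last pose, push and grip.
It fails at once if the lamp knocks against the silicone mould (contact force between lamp and silicone_mould above 0.5 N).
It fails at once if a plaster mould is shifted by more than 15 mm (distance of any of plaster_a, plaster_b from where it was at the start of the episode above 0.015 m).
It fails at once if the silicone mould is shifted by more than 12 mm (distance of silicone_mould from where it was at the start of the episode above 0.012 m).
It fails at once if a bystander is shifted by more than 20 mm (distance of any of dropper_bottle, pigment_jar, jar_lid, tape_roll, marker from where it was at the start of the episode above 0.02 m).
It also fails if it takes over 53 s, if anything falls off the work surface, if the arm or the gripper's body presses on something with over 40 N, if the wrist force passes 120 N, or if a joint passes its speed limit or range.

## Working session

There is one attempt and no reset: what is moved stays moved. The work goes in short steps, Python scripts to look and compute and a shell command to move; the robot and the scene stay as the last step left them, time stands still between calls to the robot, and variables do not carry over. Pictures are saved under pics/ and viewed, at most 11 in all, crops included, and the job is handed in when it is done.

```bash
ls; mkdir -p pics; python3 - <<'E'
from workcell import manip
import cv2,numpy as np
np.set_printoptions(precision=4,suppress=True)
o=manip.get_obs();print(o['clock'],o['position'],o['ee_rot'],o['grip_width'],manip.grasp_offset)
for n in('top','side','wrist'):
    cv2.imwrite(f'pics/{n}0.png',manip.camera(n));c=manip.calibration(n);print(n,c)
E
```

```text
jog.py
pics
workcell.py
0.0 [ 0.2817 -0.5575  0.2305] [ 0.9728  0.2318 -0.0002 -0.0007] 1.0000945861565305 0.0187
top {'fx': 437.5207080659881, 'fy': 437.5207080659881, 'cx': 281.6958837567405, 'cy': 203.71289587111576, 'world_from_camera': array([[ 0.0085,  0.9988, -0.0477,  0.478 ],
       [-1.    ,  0.0086,  0.0021, -0.0195],
       [ 0.0025,  0.0477,  0.9989,  0.9043],
       [ 0.    ,  0.    ,  0.    ,  1.    ]])}
side {'fx': 443.7978141154417, 'fy': 443.7978141154417, 'cx': 277.6986370450623, 'cy': 207.91330833375213, 'world_from_camera': array([[ 0.9953,  0.0701, -0.0662,  0.4527],
       [-0.0946,  0.5746, -0.813 , -0.7134],
       [-0.019 ,  0.8154,  0.5785,  0.5136],
       [ 0.    ,  0.    ,  0.    ,  1.    ]])}
wrist {'fx': 293.30968884731925, 'fy': 293.30968884731925, 'cx': 277.5045762674174, 'cy': 207.74794732673374, 'tool_from_camera': array([[ 0.0005,  0.964 ,  0.2659,  0.0677],
       [ 1.    , -0.0008,  0.001 , -0.0011],
       [ 0.0012,  0.2659, -0.964 , -0.1424],
       [ 0.    ,  0.    ,  0.    ,  1.    ]])}
```

View pics/top0.png

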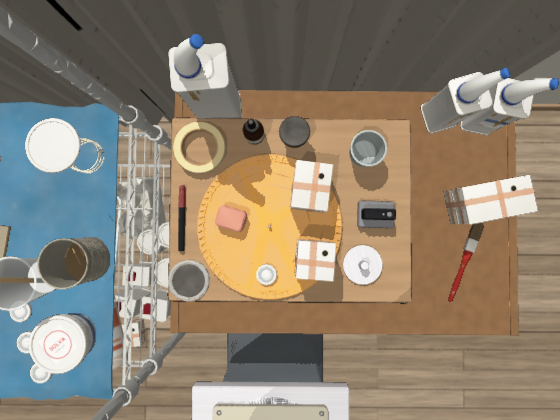

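View pics/side0.png

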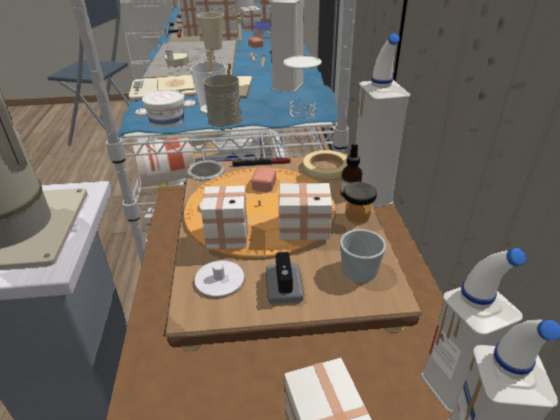

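The top view shows the cup at (368,149), the lid at (363,265), the lamp at (377,214) with its long side along the image columns, and the silicone mould at (231,217). The plaster moulds are at (312,186) and (316,260). The side view agrees: lid (219,278), lamp (285,280), cup (361,255), mould (264,178).

```bash
python3 - <<'E'
import cv2
a=cv2.imread('pics/top0.png')[120:300,330:415]
b=cv2.imread('pics/top0.png')[120:300,195:345]
s=lambda i:cv2.resize(i,None,fx=3.2,fy=3.2,interpolation=cv2.INTER_CUBIC)
cv2.imwrite('pics/z0.png',cv2.hconcat([s(b),s(a)]))
E
```

```text
(no output)
```

View pics/z0.png

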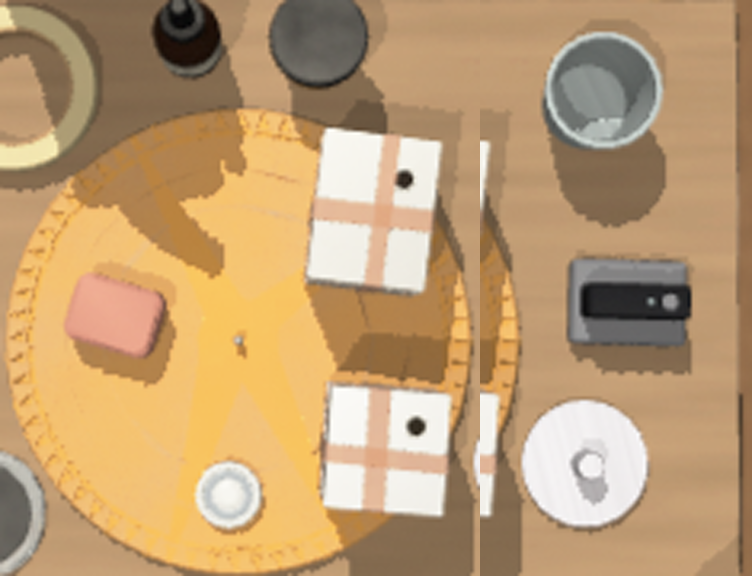

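The zoom shows the whole cup rim, the lid disc with its knob, and the lamp with its long axis almost horizontal. The pink mould is rotated by about 15°.

```bash
cat > h.py <<'E'
import cv2,numpy as np
from workcell import manip
np.set_printoptions(precision=4,suppress=True)
def ray(c,T,px,z):
    px=np.atleast_2d(px).astype(float)
    d=np.c_[(px[:,0]-c['cx'])/c['fx'],-(px[:,1]-c['cy'])/c['fy'],-np.ones(len(px))]@T[:3,:3].T
    o=T[:3,3]; return o+d*((z-o[2])/d[:,2])[:,None]
def blob(mask,seed):
    n,l,s,ce=cv2.connectedComponentsWithStats(mask.astype(np.uint8))
    k=1+np.argmin(np.hypot(*(ce[1:]-seed).T)+1e3*(s[1:,4]<60))
    m=(l==k).astype(np.uint8)
    c=max(cv2.findContours(m,cv2.RETR_EXTERNAL,cv2.CHAIN_APPROX_NONE)[0],key=cv2.contourArea)[:,0]
    return c,s[k]
def circ(p):
    A=np.c_[2*p[:,:2],np.ones(len(p))];s=np.linalg.lstsq(A,(p[:,:2]**2).sum(1),rcond=None)[0]
    return s[:2],np.sqrt(s[2]+s[0]**2+s[1]**2)
def rect(p):
    (c,wh,a)=cv2.minAreaRect((p[:,:2]*1000).astype(np.float32)); return np.array(c)/1000,np.array(wh),a
E
python3 - <<'E'
from h import *
im=cv2.imread('pics/top0.png').astype(int);c=manip.calibration('top');T=c['world_from_camera']
b,g,r=im[...,0],im[...,1],im[...,2]
grey=(r-b)<18
hsv=cv2.cvtColor(im.astype(np.uint8),cv2.COLOR_BGR2HSV).astype(int)
for n,seed,z in(('cup',(368,149),.06),('lid',(363,265),.009)):
    p,s=blob(grey,seed);q=ray(c,T,p,z);print(n,s,circ(q))
p,s=blob(grey,(377,214));print('lamp',s,rect(ray(c,T,p,.019)))
print('lamp hsv/px',im[200:230,365],im[214,355:400])
print('mould',im[217,210:255])
pm=(abs(g-b)<45)&(r-g>50)&(r>150)
p,s=blob(pm,(231,217));print('mould',s,rect(ray(c,T,p,.038)))
for seed in((312,186),(316,260)):
    p,s=blob(grey|((b>120)),seed);print('pl',s,rect(ray(c,T,p,.094)))
E
```

```text
cup [ 350  130   37   37 1074] (array([ 0.6278, -0.1873]), np.float64(0.035226114414762755))
lid [ 343  245   39   39 1188] (array([ 0.3986, -0.1864]), np.float64(0.03856802277215865))
lamp [358 201  38  27 959] (array([ 0.5011, -0.2134]), array([52.6403, 75.2272]), 0.4881618618965149)
lamp hsv/px [[ 85 107 128]
 [128 129 133]
 [146 146 147]
 [148 149 150]
 [138 138 138]
 [132 132 132]
 [131 130 131]
 [131 131 132]
 [ 68  68  68]
 [ 36  35  35]
 [ 38  36  36]
 [ 39  37  38]
 [ 40  36  37]
 [ 40  38  38]
 [ 40  39  39]
 [ 40  38  39]
 [ 41  40  40]
 [ 40  39  39]
 [ 27  27  27]
 [ 59  58  59]
 [ 98  97  98]
 [104 103 104]
 [104 103 104]
 [104 103 104]
 [104 104 104]
 [103 103 104]
 [ 98  98  97]
 [ 72  80  90]
 [ 74  97 121]
 [ 77 103 128]] [[114 153 190]
 [114 153 189]
 [ 87 106 123]
 [108 109 112]
 [133 133 133]
 [149 149 150]
 [ 74  73  73]
 [ 18  17  18]
 [ 21  20  21]
 [ 31  31  31]
 [ 40  39  39]
 [ 42  42  42]
 [ 41  41  42]
 [ 42  41  42]
 [ 42  41  41]
 [ 42  42  42]
 [ 43  42  42]
 [ 41  42  41]
 [ 42  41  41]
 [ 42  41  41]
 [ 42  40  39]
 [ 42  40  41]
 [ 40  39  39]
 [ 41
[... 617 characters left out ...]
 [146 171 238]
 [146 171 238]
 [146 170 237]
 [145 169 237]
 [144 169 237]
 [144 169 237]
 [143 168 236]
 [143 168 236]
 [142 167 236]
 [142 167 234]
 [141 166 234]
 [141 166 234]
 [140 166 234]
 [137 163 230]
 [129 153 222]
 [110 129 189]
 [ 82  97 142]
 [ 63  92 128]
 [ 71 118 162]
 [108 183 237]
 [115 196 244]
 [116 197 245]
 [115 196 245]
 [116 196 244]
 [115 195 245]
 [115 197 245]]
mould [215 205  31  27 597] (array([0.4902, 0.0808]), array([54.8698, 43.573 ]), 74.14508819580078)
pl [ 271  160   63   52 1973] (array([ 0.5538, -0.0567]), array([110.5318,  90.0334]), 83.57770538330078)
pl [ 294  239   43   43 1524] (array([ 0.4131, -0.0833]), array([73.4851, 72.7106]), 85.92256164550781)
```

Every size fits: cup rim radius about 35 mm, lid about 39 mm, lamp 53×75, mould 55×44. The top-camera positions (x, y) are:

| Object | x | y | Angle |
|---|---|---|---|
| lid | 0.399 | -0.186 | – |
| cup | 0.628 | -0.187 | – |
| lamp | 0.501 | -0.213 | yaw ≈ 0° |
| mould | 0.490 | 0.081 | long axis at 74° |

I'll move above the lid with tool y along world x.

```bash
python3 jog.py '0 0 -0.55 0.136 -0.139 0.02 0.6;0 0 -1.103 0.2717 -0.2785 0.08 0.5;0 0 -1.103 0.2717 -0.2785 0.08 0.5;0 0 -1.103 0.2717 -0.2785 0.08 0.5;0 0 -1.103 0.2717 -0.2785 0.08 0.5;0 0 -1.103 0.2717 -0.2785 0.08 0.5;0 0 -1.103 0.2717 -0.2785 0.08 0.5;0 0 -1.103 0.2717 -0.2785 0.08 0.5;0 0 -1.103 0.2717 -0.2785 0.08 0.5;0 0 -1.103 0.2717 -0.2785 0.08 0.5;0 0 -1.103 0.2717 -0.2785 0.08 0.5;0 0 -1.103 0.2717 -0.2785 0.08 0.5' 30
cat >> h.py <<'E'
from scipy.spatial.transform import Rotation as R
def wrist(name):
    o=manip.get_obs();im=manip.camera('wrist');cv2.imwrite(f'pics/{name}.png',im)
    T=np.eye(4);T[:3,:3]=R.from_quat(o['ee_rot']).as_matrix();T[:3,3]=o['position']
    c=manip.calibration('wrist');print(o['clock'],o['position'],R.from_quat(o['ee_rot']).as_matrix().round(3).tolist())
    return im.astype(int),c,T@c['tool_from_camera']
E
python3 -c "
from h import *
im,c,T=wrist('w1')"
```

```text
clock: 1.65
position: [0.3987, -0.1871, 0.1514]
ee_rot: [0.707, 0.707, 0.0, 0.0]
ft_force: [0.1, 0.3, -0.2]
grip_width: 0.499
grasp_force: 0.0
1.65 [ 0.3987 -0.1871  0.1514] [[0.001, 1.0, 0.0], [1.0, -0.001, -0.0], [-0.0, 0.0, -1.0]]
```

View pics/w1.png

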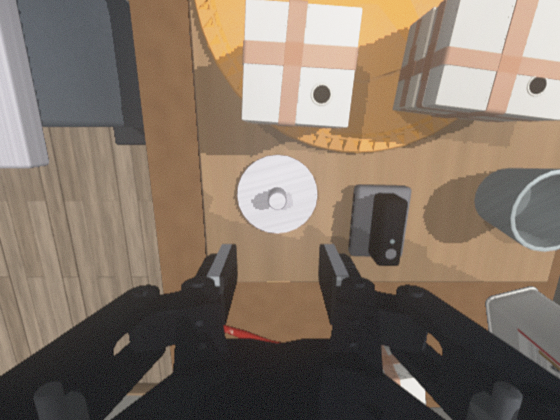

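The wrist view shows the lid disc at (277,194) with its knob at (277,200), and the lamp at (380,222). The fingers are clear of both.

```bash
python3 - <<'E'
from h import *
im=cv2.imread('pics/w1.png').astype(int);c=manip.calibration('wrist');o=manip.get_obs()
T=np.eye(4);T[:3,:3]=R.from_quat(o['ee_rot']).as_matrix();T[:3,3]=o['position'];T=T@c['tool_from_camera']
grey=(im[...,2]-im[...,0])<18
p,s=blob(grey,(277,194));print('lid',s,circ(ray(c,T,p,.009)))
p,s=blob(grey,(380,222));print('lamp',s,rect(ray(c,T,p,.019)))
print('knob',ray(c,T,(277,199),.033))
E
```

```text
lid [ 237  155   80   78 4900] (array([ 0.3975, -0.1837]), np.float64(0.039272920368516345))
lamp [ 348  185   63   80 4082] (array([ 0.4975, -0.2127]), array([82.0135, 54.837 ]), 88.57769775390625)
knob [[ 0.398  -0.1819  0.033 ]]
```

```bash
python3 jog.py '0 0 0 0.0025 -0.001 0.06 0.5;0 0 0 0.0025 -0.001 0.11 0.5;0 0 0 0.0025 -0.001 0.138 0.5;0 0 0 0.0025 -0.001 0.138 0.5;0 0 0 0.0025 -0.001 0.138 0;0 0 0 0.0025 -0.001 0.138 0;0 0 0 0.0025 -0.001 0.138 0;0 0 0 0.0025 -0.001 0.138 0;0 0 0 0.0025 -0.001 0.138 0;0 0 0 0.0025 -0.001 0.138 0' 40
```

```text
clock: 2.95
position: [0.3989, -0.1848, 0.0149]
ee_rot: [0.707, 0.707, 0.0, 0.001]
ft_force: [-1.3, 1.0, 7.8]
grip_width: 0.193
grasp_force: 39.5
```

```bash
python3 jog.py '0 0 0 0 0 -0.05 0;0 0 0 0 0 -0.1 0;0 0 0 0 0 -0.12 0;0 0 0 0 0.05 -0.12 0;0 0 0 0 0.1 -0.12 0;0 0 0 0 0.15 -0.12 0;0 0 0 0 0.19 -0.12 0;0 0 0 0 0.22 -0.12 0;0 0 0 0 0.23 -0.12 0;0 0 0 0 0.23 -0.12 0;0 0 0 0 0.23 -0.1 0;0 0 0 0 0.23 -0.1 0'
python3 -c "
from h import *
im,c,T=wrist('w2')
cv2.imwrite('pics/top2.png',manip.camera('top'))"
```

```text
clock: 4.45
position: [0.6256, -0.1845, 0.111]
ee_rot: [0.707, 0.707, -0.001, -0.002]
ft_force: [-0.6, -0.3, -1.5]
grip_width: 0.191
grasp_force: 39.8
4.45 [ 0.6256 -0.1845  0.111 ] [[0.001, 1.0, -0.004], [1.0, -0.001, 0.0], [0.0, -0.004, -1.0]]
```

View pics/w2.png

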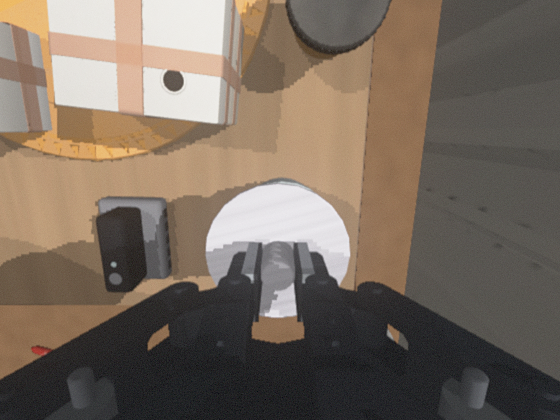

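The lid is held level, its disc around (278,252), and it hides all but the far edge of the cup rim at (278,183). I'll back off 7 cm to see the rim clear and measure cup and lid in the same camera.

```bash
python3 jog.py '0 0 0 -0.04 0 0 0;0 0 0 -0.08 0 0 0;0 0 0 -0.08 0 0 0;0 0 0 -0.08 0 0 0'
python3 - <<'E'
from h import *
im,c,T=wrist('w3')
grey=(im[...,2]-im[...,0])<18
cv2.imwrite('pics/w3m.png',cv2.hconcat([cv2.resize(im.astype(np.uint8),(400,300)),cv2.resize(cv2.cvtColor((grey*255).astype(np.uint8),cv2.COLOR_GRAY2BGR),(400,300))]))
E
```

```text
clock: 5.05
position: [0.6278, -0.2637, 0.1136]
ee_rot: [0.707, 0.707, 0.0, -0.0]
ft_force: [1.1, 0.0, -1.0]
grip_width: 0.188
grasp_force: 39.8
5.05 [ 0.6278 -0.2637  0.1136] [[-0.0, 1.0, 0.0], [1.0, 0.0, 0.001], [0.001, 0.0, -1.0]]
```

View pics/w3m.png

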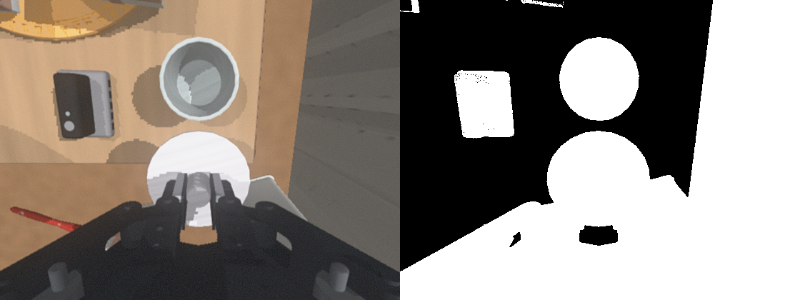

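The cup rim is clear around (278,110) and the lid's upper arc is at rows 183–265. I'll fit a circle to each.

```bash
python3 - <<'E'
from h import *
im=cv2.imread('pics/w3.png').astype(int);c=manip.calibration('wrist');o=manip.get_obs()
T=np.eye(4);T[:3,:3]=R.from_quat(o['ee_rot']).as_matrix();T[:3,3]=o['position'];W=T@c['tool_from_camera']
grey=(im[...,2]-im[...,0])<18
p,s=blob(grey,(278,110));q=ray(c,W,p,.06);print('cup',s,circ(q),(q.min(0)+q.max(0))/2)
m=grey.copy();m[:175]=0;m[262:]=0;m[:,:195]=0;m[:,360:]=0
p,s=blob(m,(278,225));p=p[p[:,1]<260];z=o['position'][2]-.0149+.009
q=ray(c,W,p,z);C,r=circ(q);print('lid',s,C,r,'rel tool',C-o['position'][:2])
p,s=blob(grey,(119,145));print('lamp',s,rect(ray(c,W,p,.019)))
print(o['position'])
E
```

```text
cup [  223    52   112   117 10192] (array([ 0.6283, -0.1859]), np.float64(0.03505577724779878)) [ 0.6283 -0.1858  0.06  ]
lid [ 205  183  155   79 9357] [ 0.6285 -0.2632] 0.04049985493490535 rel tool [ 0.0004 -0.0002]
lamp [  76   98   84   96 6921] (array([ 0.5016, -0.2107]), array([73.854 , 60.1495]), 88.83959197998047)
[ 0.6281 -0.263   0.1137]
```

The lid sits at the TCP to within 0.5 mm. The cup is at (0.6283, -0.1859), within 1.5 mm of the top view, so I'll target (0.628, -0.1863).

```bash
python3 jog.py '0 0 0 0.04 0 0 0;0 0 0 0.07 0 0 0;0 0 0 0.077 0 0 0;0 0 0 0.077 0 0.01 0;0 0 0 0.077 0 0.025 0;0 0 0 0.077 0 0.034 0;0 0 0 0.077 0 0.034 0;0 0 0 0.077 0 0.034 0;0 0 0 0.077 0 0.034 0'
```

```text
clock: 6.22
position: [0.6281, -0.1873, 0.0799]
ee_rot: [0.707, 0.707, 0.0, 0.0]
ft_force: [0.3, -0.7, -1.0]
grip_width: 0.191
grasp_force: 39.8
```

Position is good. The lid is about 1 cm above its seat, so I'll lower it gently and watch the force.

```bash
python3 jog.py '0 0 0 0.0008 0 0.003 0;0 0 0 0.0008 0 0.006 0;0 0 0 0.0008 0 0.008 0;0 0 0 0.0008 0 0.0095 0;0 0 0 0.0008 0 0.0095 0;0 0 0 0.0008 0 0.0095 0'
```

```text
clock: 6.98
position: [0.628, -0.1865, 0.0704]
ee_rot: [0.707, 0.707, 0.0, 0.0]
ft_force: [-2.9, 0.8, 6.7]
grip_width: 0.191
grasp_force: 40.5
```

Contact came at the expected seat height. Releasing and retreating straight up, then I'll check.

```bash
python3 jog.py '0 0 0 0 0 0 0.5;0 0 0 0 0 0 0.5;0 0 0 0 0 0 0.5;0 0 0 0 0 0 0.5;0 0 0 0 0 -0.03 0.5;0 0 0 0 0 -0.08 0.5;0 0 0 -0.03 0 -0.1 0.5;0 0 0 -0.06 0 -0.1 0.5;0 0 0 -0.06 0 -0.1 0.5;0 0 0 -0.06 0 -0.1 0.5'
python3 - <<'E'
from h import *
im,c,T=wrist('w4');im=im
for n in('top','side'):cv2.imwrite(f'pics/{n}4.png',manip.camera(n))
s=cv2.imread('pics/side4.png')[200:320,300:430]
cv2.imwrite('pics/c4.png',cv2.hconcat([cv2.resize(im.astype(np.uint8),(400,300)),cv2.resize(s,(325,300))]))
grey=(im[...,2]-im[...,0])<18
n,l,st,ce=cv2.connectedComponentsWithStats(grey.astype(np.uint8))
for a,b in zip(st,ce):
    if a[4]>500:print(a,b)
E
```

```text
clock: 8.22
position: [0.6278, -0.2457, 0.1696]
ee_rot: [0.707, 0.707, 0.0, -0.0]
ft_force: [-0.5, 0.2, 0.4]
grip_width: 0.499
grasp_force: 0.0
8.225 [ 0.6278 -0.2457  0.1696] [[-0.0, 1.0, -0.0], [1.0, 0.0, 0.001], [0.001, -0.0, -1.0]]
[     0      0    415    383 103747] [191.141  163.0655]
[  0   0  24  44 907] [10.0684 22.2525]
[   0    0   64   57 1688] [42.2441 32.4769]
[  96    0   58   30 1257] [123.9077  12.3389]
[ 168    0   65   39 2256] [200.9725  17.1866]
[     0      0    560    420 113070] [375.041  270.0454]
[ 229   87   98   99 7542] [277.6283 135.963 ]
[ 121  124   61   75 3962] [152.0957 160.3486]
```

View pics/c4.png

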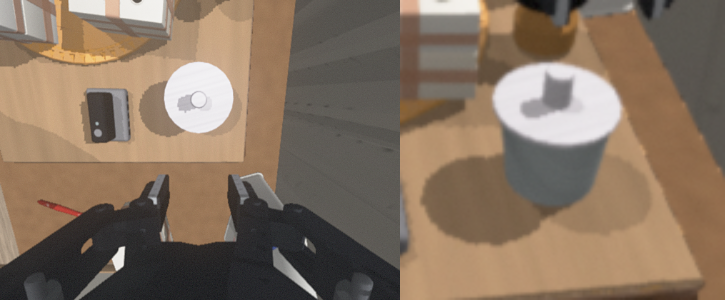

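The lid is seated and level on the cup: the disc is at (278,136) in the wrist view and flush on the rim in the side view. Next, the lamp at about (0.501, -0.212).

```bash
python3 jog.py '0 0 0 0.01 -0.05 0.02 0.6;0 0 0 0.03 -0.1 0.04 0.6;0 0 0 0.0337 -0.1268 0.06 0.6;0 0 0 0.0337 -0.1268 0.06 0.6;0 0 0 0.0337 -0.1268 0.1 0.6;0 0 0 0.0337 -0.1268 0.13 0.6;0 0 0 0.0337 -0.1268 0.1456 0.6;0 0 0 0.0337 -0.1268 0.1456 0.6;0 0 0 0.0337 -0.1268 0.1456 0.6'
python3 - <<'E'
from h import *
im,c,T=wrist('w5');t=manip.camera('top')
cv2.imwrite('pics/c5.png',cv2.hconcat([cv2.resize(im.astype(np.uint8),(400,300)),cv2.resize(manip.camera('side'),(400,300))]))
E
```

```text
clock: 9.5
position: [0.5021, -0.2129, 0.0255]
ee_rot: [0.707, 0.707, 0.0, 0.001]
ft_force: [0.8, 0.2, -0.0]
grip_width: 0.599
grasp_force: 0.0
9.5 [ 0.5021 -0.2129  0.0255] [[-0.0, 1.0, 0.002], [1.0, 0.0, -0.001], [-0.001, 0.002, -1.0]]
```

View pics/c5.png

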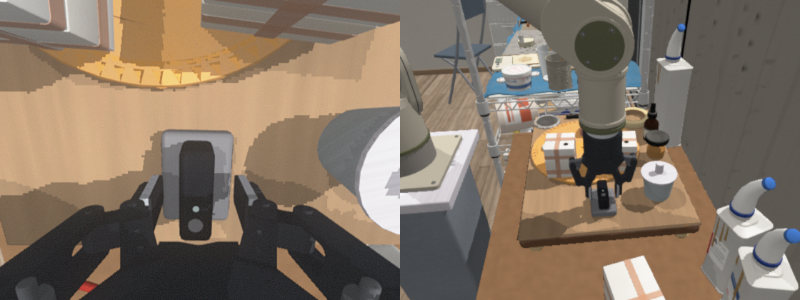

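The ridge (198,190 in the left half) is centred between the fingers. Closing on it, then lifting.

```bash
python3 jog.py '0 0 0 0 0 -0.001 0;0 0 0 0 0 -0.001 0;0 0 0 0 0 -0.001 0;0 0 0 0 0 -0.001 0;0 0 0 0 0 -0.001 0;0 0 0 0 0 -0.001 0;0 0 0 0 0 -0.03 0;0 0 0 0 0 -0.08 0;0 0 0 0 0 -0.13 0;0 0 0 0 0 -0.15 0;0 0 0 0 0 -0.15 0;0 0 0 0 0 -0.15 0' 70
python3 -c "
from h import *
im,c,T=wrist('w6')
cv2.imwrite('pics/c6.png',cv2.hconcat([cv2.resize(im.astype(np.uint8),(400,300)),cv2.resize(manip.camera('side'),(400,300))]))"
```

```text
clock: 11.15
position: [0.5002, -0.2126, 0.1727]
ee_rot: [0.707, 0.707, -0.0, -0.001]
ft_force: [-0.1, 1.0, -2.9]
grip_width: 0.242
grasp_force: 68.9
11.15 [ 0.5002 -0.2126  0.1727] [[0.0, 1.0, -0.002], [1.0, 0.0, 0.001], [0.001, -0.002, -1.0]]
```

View pics/c6.png

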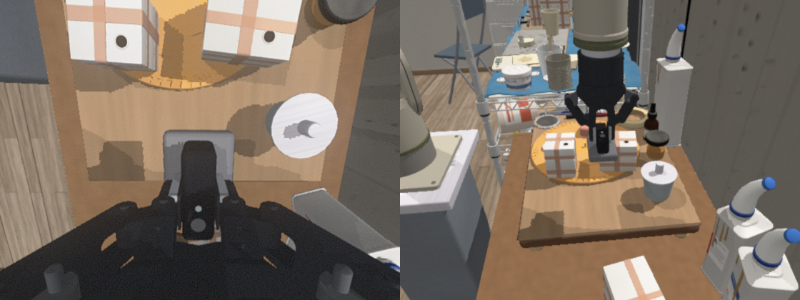

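The lamp is held level and clear of the deck, at about (198,160) in the wrist half. Carrying it across, stopping short of the mould to measure it.

```bash
python3 jog.py '0 0 0 0.02 0 0 0;0 0 0 0.06 0 0 0;0 0 0 0.1 0 0 0;0 0 0 0.14 -0.002 0 0;0 0 0 0.18 -0.004 0 0;0 0 0 0.21 -0.007 0 0;0 0 0 0.22 -0.01 0 0;0 0 0 0.22 -0.01 0 0;0 0 0 0.22 -0.01 0 0;0 0 0 0.22 -0.01 0 0'
python3 - <<'E'
from h import *
im,c,T=wrist('w7');o=manip.get_obs()
b,g,r=im[...,0],im[...,1],im[...,2]
pm=(abs(g-b)<45)&(r-g>50)&(r>120)
n,l,st,ce=cv2.connectedComponentsWithStats(pm.astype(np.uint8))
for a,e in zip(st,ce):
    if a[4]>300:print(a,e)
p,s=blob(pm,(277,100));print('mould',s,rect(ray(c,T,p,.038)),rect(ray(c,T,p,.03)))
print('rows',[tuple(im[y,277]) for y in range(160,215,4)])
grey=((r-b)<18)
for y in(200,210,220):
    x=np.where(grey[y,200:360])[0]+200;print(y,x.min(),x.max(),ray(c,T,[[x.min(),y],[x.max(),y]],o['position'][2]-.0265+.019))
for x in(255,277,300):
    yy=np.where(grey[150:230,x])[0]+150;print(x,yy.min(),ray(c,T,[[x,yy.min()]],o['position'][2]-.0265+.019)-o['position'])
E
```

```text
clock: 12.5
position: [0.4911, 0.0062, 0.1741]
ee_rot: [0.708, 0.707, -0.0, 0.0]
ft_force: [-0.1, -0.1, -2.1]
grip_width: 0.239
grasp_force: 68.9
12.5 [0.4911 0.0062 0.1741] [[0.002, 1.0, -0.0], [1.0, -0.002, -0.0], [-0.0, -0.0, -1.0]]
[     0      0    560    420 232066] [279.5053 210.8685]
[ 248   81   57   70 2915] [275.8261 115.9516]
mould [ 248   81   57   70 2915] (array([0.4892, 0.0834]), array([55.5284, 43.1714]), 73.91899108886719) (array([0.4891, 0.0837]), array([57.1238, 44.4118]), 73.91897583007812)
rows [(np.int64(125), np.int64(197), np.int64(241)), (np.int64(128), np.int64(202), np.int64(241)), (np.int64(129), np.int64(201), np.int64(241)), (np.int64(123), np.int64(202), np.int64(242)), (np.int64(109), np.int64(201), np.int64(243)), (np.int64(103), np.int64(197), np.int64(246)), (np.int64(101), np.int64(104), np.int64(117)), (np.int64(138), np.int64(139), np.int64(148)), (np.int64(153), np.int64(150), np.int64(160)), (np.int64(119), np.int64(119), np.int64(129)), (np.int64(50), np.int64(57), np.int64(81)), (np.int64(48), np.int64(57), np.int64(77)), (np.int64(38), np.int64(47), np.int64(65)), (np.int64(53), np.int64(59), np.int64(71))]
200 229 327 [[0.4654 0.0377 0.1666]
 [0.5169 0.0376 0.1666]]
210 229 326 [[0.4652 0.0322 0.1666]
 [0.5167 0.0322 0.1666]]
220 230 326 [[0.4654 0.0267 0.1666]
 [0.5169 0.0266 0.1666]]
255 185 [[-0.0118  0.0393 -0.0075]]
277 184 [[-0.0004  0.0398 -0.0075]]
300 184 [[ 0.0115  0.0398 -0.0075]]
```

View pics/w7.png

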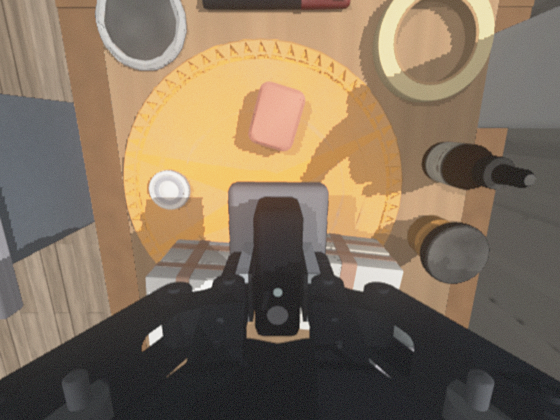

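The mould is at (0.4895, 0.082) with yaw −16° in both the wrist and top views, at about (276,116) here. The lamp is square to the tool, with its centre 2.5 mm ahead of the TCP. I'll move over the mould, turn 0.283 rad, then lower to a 2 cm gap.

```bash
python3 jog.py '0 0 0.1 0.03 -0.001 0 0;0 0 0.2 0.06 -0.002 0 0;0 0 0.283 0.0734 -0.0023 0 0;0 0 0.283 0.0734 -0.0023 0 0;0 0 0.283 0.0734 -0.0023 0.03 0;0 0 0.283 0.0734 -0.0023 0.06 0;0 0 0.283 0.0734 -0.0023 0.08 0;0 0 0.283 0.0734 -0.0023 0.089 0;0 0 0.283 0.0734 -0.0023 0.089 0;0 0 0.283 0.0734 -0.0023 0.089 0;0 0 0.283 0.0734 -0.0023 0.089 0;0 0 0.283 0.0734 -0.0023 0.089 0'
python3 - <<'E'
from h import *
im,c,T=wrist('w8')
s=manip.camera('side');cv2.imwrite('pics/side8.png',s)
cv2.imwrite('pics/c8.png',cv2.hconcat([cv2.resize(im.astype(np.uint8),(400,300)),cv2.resize(s[100:310,160:440],(400,300))]))
E
```

```text
clock: 14.05
position: [0.489, 0.0806, 0.0856]
ee_rot: [0.8, 0.6, 0.0, 0.0]
ft_force: [0.2, -0.7, -2.0]
grip_width: 0.244
grasp_force: 68.9
14.05 [0.489  0.0806 0.0856] [[0.279, 0.96, 0.001], [0.96, -0.279, -0.0], [0.0, 0.001, -1.0]]
```

View pics/c8.png

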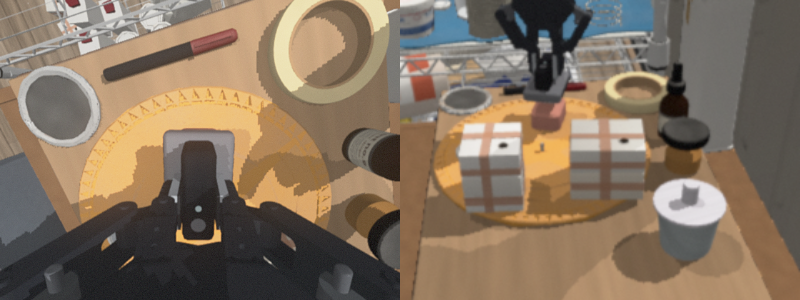

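The lamp hovers level over the mould with a visible gap. Nothing else has moved, and the lid is still seated.

```bash
python3 -c "
from workcell import manip
print(manip.hand_in())"
```

```text
the job is handed in; nothing more can be done
None
```

I've handed the job in: the lid sits seated and level on the cup, released, and the arm still holds the lamp level about 2 cm above the silicone mould, centred and parallel; hand-in returned no verdict.

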